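# Read a chip through the loupe at the set focal height

## Robot

A 6-joint arm with a two-finger parallel gripper is mounted at the origin on the work surface. World frame = base frame: x ahead of the robot, y to its left, z up, the work surface at z = 0. Lengths are in m, angles in rad, forces in N, time in s.
With the tool pointing down it reaches from about 0.3 to 0.875 m from the base axis. Payload 6.4 kg.
Tool frame: the origin (TCP) lies between the finger pads; the fingertips stand 22 mm ahead of it and the grasp point (between the pads) lies 3 mm ahead of it (manip.finger_overhang is the distance from the TCP to the fingertips, in m); z points along the fingers, y is the line along which they close (so a half turn about z gives the same grasp; the last joint's range is limited). The gripper opens to 85 mm and grips with 20 to 120 N. Pads are 22 mm wide; open, the fingers measure 114 mm over their backs; the gripper's body (76 mm by 85 mm) begins 54 mm behind the grasp point. The pads swing forward as they close: fully open they stand 13 mm farther back than shut.
Start: joints at [0.982, 0.181, 1.607, -0, 1.354, -0.206], TCP at [0.215, 0.533, 0.253] pointing down, gripper open.
Joint ranges: [-2.99, 2.99], [-0.89, 2.07], [0.3, 2.58], [-1.14, 4.28], [0, 2.63], [-3.12, 3.12]. Speed limits (rad/s): [2.57, 2.57, 3.01, 3.14, 3.14, 3.14].

## Interface

Orientations are given as a unit quaternion [w, x, y, z].
In Python, from bench import manip gives the robot as it stands.
- The arm moves only by the shell command python3 -m pendant 'ROWS' [OPENING] [FORCE]. ROWS is JSON, a list of rows, each a list of 6 numbers: the shift along the tool's x, y, z in units of 25 mm (1.0 is 25 mm), then the turn, a rotation vector about the tool's x, y, z in units of 5 degrees (1.0 is 5 degrees). In form: [[tx, ty, tz, ax, ay, az], ...]. A call has 1 to 10 rows; each row shifts and turns the commanded pose from where the row before left it, along the tool's axes as they then stand; what a row does not reach is not made up. A row lasts 1/12 s, in which the tool goes at most 41.7 mm and 7.16 degrees, less where a joint would pass 70% of its speed; a pose out of reach is approached as far as the arm can. A call is refused whole if a number of a shift passes 1 or a number of a turn 1, either way. A call with a gripper value outside its range is refused whole. OPENING is the closure, from 0 (fully open) to 1 (shut), set as the call begins (- or left out, the last holds). The fingers move at their own pace and stop on an object; FORCE is the grip in N (left out, the last holds). Time passes only in rows, so rows that do not move let the fingers close. It gives the time, the measured TCP pose, the force, the opening and the grip force at its end, in the units of the state.
- manip.sense(): the state, without advancing time (a new reading comes with each control period).
- manip.read_camera(name): name is "scene" or "top" or "wrist"; returns a dict with "color" (400x640x3 uint8, red, green, blue), "mtx" (3x3 intrinsics, pixels), "view" (4x4, takes a point from world to camera coordinates). Camera axes: x right, y up, looking along -z (the intrinsics and any distortion apply to the point x, -y, -z); pixel columns grow to the right and rows downward; lengths in m; the calibration is good to about 2 mm. A picture is of the moment at which its call begins. There is no depth.
- manip.sign_off(): hands the job in; it is judged then, once.
The state is a dict: "clock": time; "joints": joint angles; "joint_vel": joint speeds; "tau": joint torques, N m; "tcp_pos": TCP position; "ee_rot": TCP orientation; "contact_force": force on the tool from outside, world axes, zero at the start; "moment": the same for the moment, N m; "gripper_width": opening from 0.0 (shut) to 1.0 (fully open); "gripper_force": force on a finger pad.
Only numpy, scipy, OpenCV 4.12 (cv2) and the standard library are available. Lean on these libraries where they do the work, as an engineer would, in place of code of your own. Each camera call takes 0.05 s, during which the arm holds its last target. There are 200 camera calls.

## Task

Switch on the inspection light by pressing the spring treadle down to its stop and letting it come back up, then take the loupe from its wooden rest by its handle and hold it level with its lens centred over the square chip on the board in the inspection stand, the middle of its rim at the height of the pointer on the stand's post. Finish while still holding the loupe there, steady in the gripper and resting on nothing; do not touch the stand, its board or its pointer, and leave the other things on the bench where they are.

Things in the scene. Friction and masses are not known exactly. Their poses are not given: they have to be found in the camera images.
- treadle: Treadle switch, fixed, place and yaw vary (may swap sides with the loupe rest): dark steel base 130 x 90 x 12 mm under a sprung aluminium pedal plate. Origin at the centre of its underside, z up. Hinge along local y at local x = +52, z = 26 mm; the pedal's free, ribbed end, towards local -x, stands highest: its top is 57 mm above the bench at rest.
- pedal_pad (a point): Point to press: on the upper face of the pedal plate (112 x 64 x 6 mm, slanting up at 0.25 rad from the hinge), 85 mm from the hinge, in the middle of its width; at rest 50 mm above the bench, at the stop 32 mm; moves with the pedal.
- pedal (a joint): Pedal angle in rad: 0 at rest (up), 0.22 at its stop (down). A spring returns it; pressing straight down at pedal_pad takes about 4 N to start and 10 N at the stop, with about 18 mm of travel; beyond that it is rigid. It comes up by itself when let go.
- rest: Wooden loupe rest, fixed, place and yaw vary: base 190 x 50 x 6 mm with two blocks up to z = 30 mm, one under the lens (local x 37 to 83 mm) and one under the handle's tail (local x -92 to -68 mm). Origin at the centre of the underside, x along its length, z up. The handle is free from beneath and on both sides between the blocks.
- loupe: Loupe, 192 mm long, 16 mm thick, about 0.11 kg (varies), lying flat on the rest. Clear lens in a round black rim 72 mm across centred at local x = +60 mm, steel neck, straight black handle 18 mm wide (local y), 16 mm high, from local x = -96 to +12 mm. Origin on the underside, mid-length; x from handle to lens, z up; centre of mass near local x = +15 mm.
- lens (a point): Centre of the loupe's lens, at mid height of the rim (8 mm above the loupe's underside): local (60, 0, 8) mm in the loupe's frame.
- handle (a point): Place to grip on the handle, centre of its 18 x 16 mm section, clear of both rest blocks: local (-20, 0, 8) mm in the loupe's frame, 80 mm from the lens centre; 38 mm above the bench at the start.
- stand: Inspection stand, fixed, place and yaw vary: grey base 130 (x) x 165 (y, from -65 to +100) x 10 mm holding a brown circuit board (top at z = 20 mm, parts on it up to z = 32 mm) between two aluminium rails. A steel post, 10 mm in diameter, stands at local (12, 85) mm up to z = 170 mm. Origin on the underside below the chip, z up.
- chip (a point): Centre of the top face of the part to be read: the only square chip on the board, black, 24 x 24 mm, top 24 mm above the bench.
- pointer_tip (a point): Tip (mid height) of the short steel pointer, 7 mm wide, 5 to 7 mm high, on a black collar (22 mm across, 16 mm high) on the stand's post; it points level towards the chip's axis and ends 52 mm short of it. Its height is the focal height for the lens centre, 90 to 150 mm above the bench. It slides if pushed.
- spool_wide: Bystander: red wire spool, 68 mm in diameter, 60 mm high; origin under its centre.
- spool_slim: Bystander: orange wire spool, 52 mm in diameter, 70 mm high; origin under its centre.
- spool_low: Bystander: copper wire spool, 60 mm in diameter, 40 mm high; origin under its centre.
- screwdriver: Bystander: screwdriver lying on the bench between robot and stand, 150 mm long; lies along its x.
- flux_bottle: Bystander: small bottle, 32 mm in diameter, 60 mm high; origin under its centre.
- spare_board: Bystander: loose circuit board 90 x 110 mm with a metal block and parts up to 21 mm high; origin under its centre.
- parts_tray: Bystander: small open black tray 60 x 60 x 22 mm beyond the stand; origin under its centre.

How it is judged:
On the way, in this order (a step that is already met when the one before it is completed fails the run):
1. the pedal is pressed to its stop (value of joint pedal above 0.2 rad), for 0.1 s.
2. the pedal has come back up (value of joint pedal below 0.04 rad), for 0.1 s.
3. the loupe is held by the fingers, lifted off its rest (height (world z) of loupe above 0.045 m and contact force between the fingers and loupe above 1 N), for 0.2 s.
At the end, for the whole second after the job is handed in: Fingers grip the loupe, still; lens centre within 12 mm sideways of the chip's and 8 mm in height of the pointer tip; level within 0.1 rad; touching no stand, rest or treadle; pedal up (under 0.04 rad); pointer within 5 mm, bystanders within 30 mm of their start (horizontal distance between lens and chip below 0.012 m and z of lens in the frame of pointer_tip between -0.008 and 0.008 m and angle between lens's own z axis and vertical below 0.1 rad and linear speed of loupe below 0.02 m/s and contact force between the fingers and loupe above 1 N and contact force between loupe and stand below 0.2 N and contact force between loupe and rest below 0.2 N and contact force between loupe and treadle below 0.2 N and value of joint pedal below 0.04 rad and distance of pointer_tip from where it was at the start of the episode below 0.005 m and distance of each of spool_wide, spool_slim, spool_low, screwdriver, flux_bottle, spare_board, parts_tray from where it was at the start of the episode below 0.03 m); the arm keeps its last pose, push and grip.
It fails at once if the loupe or the gripper touches the inspection stand (board, chip, post or pointer) with more than 2 N (contact force between any of loupe, the arm, the fingers and stand above 2 N).
It fails at once if the pointer is shifted by more than 5 mm (distance of pointer_tip from where it was at the start of the episode above 0.005 m).
It fails at once if a bystander is moved by more than 30 mm (distance of any of spool_wide, spool_slim, spool_low, screwdriver, flux_bottle, spare_board, parts_tray from where it was at the start of the episode above 0.03 m).
It also fails if it takes over 54 s, if anything falls off the work surface, if the arm or the gripper's body presses on something with over 40 N, if the wrist force passes 120 N, or if a joint passes its speed limit or range.

## Working session

There is one attempt and no reset: what is moved stays moved. The work goes in short steps, Python scripts to look and compute and a shell command to move; the robot and the scene stay as the last step left them, time stands still between calls to the robot, and variables do not carry over. Pictures are saved under pics/ and viewed, at most 10 in all, crops included, and the job is handed in when it is done.

```bash
mkdir -p pics; ls; python3 - <<'E'
from bench import manip
import cv2,numpy as np
for n in ["top","scene"]:
    r=manip.read_camera(n); cv2.imwrite(f"pics/{n}0.png",r["color"][:,:,::-1]); np.savez(f"pics/{n}0.npz",**{k:np.array(r[k]) for k in("color","mtx","view")}); print(n,r.keys(),np.round(r["mtx"],1).tolist(),np.round(r["view"],3).tolist())
print(manip.sense(),manip.finger_overhang)
E
```

```text
pics
top dict_keys(['color', 'mtx', 'view']) [[372.0, 0.0, 319.1], [0.0, 372.0, 197.3], [0.0, 0.0, 1.0]] [[-0.001, -1.0, -0.013, -0.018], [0.995, -0.003, 0.097, -0.596], [-0.097, -0.013, 0.995, -0.916], [0.0, 0.0, 0.0, 1.0]]
scene dict_keys(['color', 'mtx', 'view']) [[370.3, 0.0, 321.7], [0.0, 370.3, 197.7], [0.0, 0.0, 1.0]] [[-0.501, 0.865, -0.022, 0.334], [-0.549, -0.298, 0.781, 0.255], [0.669, 0.404, 0.624, -1.297], [0.0, 0.0, 0.0, 1.0]]
{'clock': 0.1, 'joints': array([ 9.81724279e-01,  1.81438764e-01,  1.60788692e+00, -2.27095530e-05,
        1.35382008e+00, -2.06297114e-01]), 'joint_vel': array([ 0.00083093, -0.00105443, -0.00304323,  0.0014637 , -0.00219496,
        0.00153384]), 'tau': array([ 2.43608474e-04, -4.45882487e+01, -3.52231908e+01, -4.17461260e-04,
        4.24795770e-03,  8.12867853e-06]), 'tcp_pos': array([0.21448896, 0.53300425, 0.25250015]), 'ee_rot': array([-2.90525861e-04,  1.90218746e-01,  9.81741425e-01, -7.20245201e-04]), 'contact_force': array([-1.25017935,  0.19421667,  0.66636649]), 'moment': array([ 0.00287697, -0.0204567 , -0.001347  ]), 'gripper_force': 0.0, 'gripper_width': 0.9999777461243168} 0.022
```

View pics/top0.png

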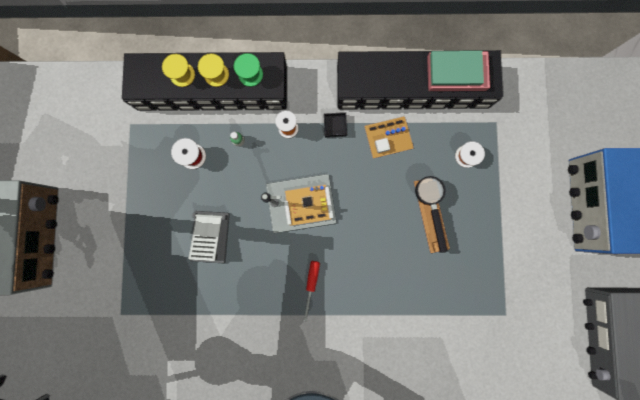

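View pics/scene0.png

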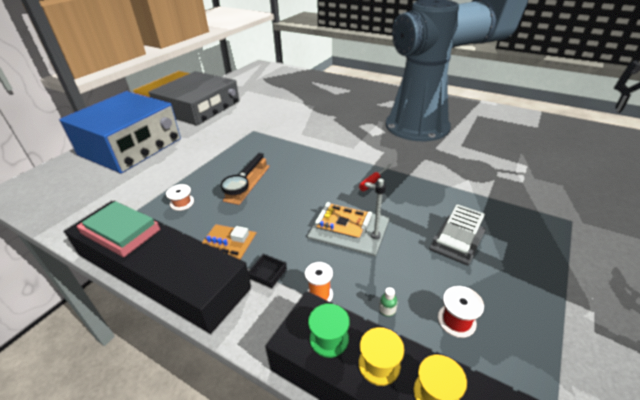

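The top view shows the treadle at (209,237), ribs toward robot-side (lower left). The stand chip is at (308,202), with the post at (266,197). The loupe lens is at (430,190) and its handle tail at (440,250). I'll crop for precision.

```bash
cat > h.py <<'E'
import numpy as np,cv2
from bench import manip
def load(n): return dict(np.load(f"pics/{n}.npz"))
def shot(cam,n):
    r=manip.read_camera(cam); d={k:np.array(r[k]) for k in("color","mtx","view")}; np.savez(f"pics/{n}.npz",**d); return d
def ray(d,uv):
    R,t=d["view"][:3,:3],d["view"][:3,3]
    p=np.linalg.inv(d["mtx"])@[uv[0],uv[1],1]; return -R.T@t, R.T@(p*[1,-1,-1])
def atz(d,uv,z):
    c,v=ray(d,uv); return c+v*(z-c[2])/v[2]
def tri(pairs):
    A=0;b=0
    for d,uv in pairs:
        c,v=ray(d,uv); v=v/np.linalg.norm(v); P=np.eye(3)-np.outer(v,v); A=A+P;b=b+P@c
    return np.linalg.solve(A,b)
def proj(d,p):
    q=d["view"][:3,:3]@p+d["view"][:3,3]; u=d["mtx"]@(q*[1,-1,-1]); return u[:2]/u[2]
def crop(d,x0,y0,w,h,s,n): cv2.imwrite(f"pics/{n}.png",cv2.resize(d["color"][y0:y0+h,x0:x0+w,::-1],None,fx=s,fy=s,interpolation=cv2.INTER_CUBIC))
E
python3 - <<'E'
from h import *
a=load("top0");b=load("scene0")
A=crop(a,180,150,280,120,2.85,"topc")
x=cv2.resize(a["color"][165:265,180:345],None,fx=4.8,fy=4.8,interpolation=2)
y1=cv2.resize(b["color"][170:260,300:400],None,fx=4.,fy=4.,interpolation=2)
y2=cv2.resize(b["color"][190:280,420:500],None,fx=4.,fy=4.,interpolation=2)
cv2.imwrite("pics/c1.png",x[:,:,::-1]); cv2.imwrite("pics/c2.png",np.hstack([y1,y2])[:,:,::-1])
E
```

```text
(no output)
```

View pics/c1.png

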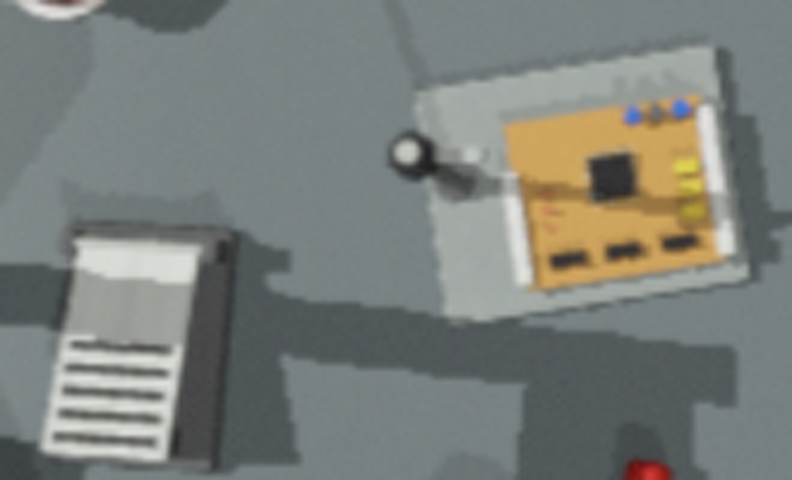

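View pics/c2.png

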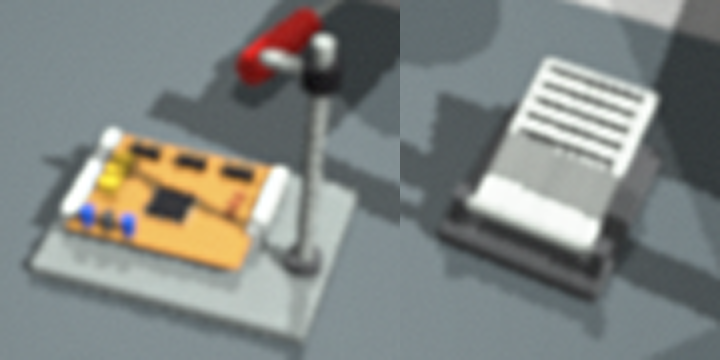

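```bash
python3 - <<'E'
from h import *
np.set_printoptions(precision=4,suppress=True)
a=load("top0");b=load("scene0")
T=lambda x,y:((x+.5)/4.8-.5+180,(y+.5)/4.8-.5+165)
S=lambda x,y:((x+.5)/4-.5+300,(y+.5)/4-.5+170)
S2=lambda x,y:((x-399.5)/4-.5+420,(y+.5)/4-.5+190)
print("chip",atz(a,T(612,177),.024),atz(b,S(172,205),.024),tri([(a,T(612,177)),(b,S(172,205))]))
print("tip",tri([(a,T(482,156)),(b,S(262,58))]),"post",tri([(a,T(408,152)),(b,S(323,44))]),atz(a,T(408,152),.17))
f=[atz(a,T(*p),.057) for p in((40,455),(168,462))]; h=[atz(a,T(*p),.035) for p in((80,238),(200,245))]
print("free",f,"hinge",h)
print("scene free",atz(b,S2(548,58),.057),atz(b,S2(657,97),.057))
k=[atz(a,T(*p),.012) for p in((68,228),(238,232),(218,468))];print("base",k)
print("lens",atz(a,(430.5,190),.038),atz(b,(235,184),.038),"tail",atz(a,(440,251),.046),atz(b,(263,156),.046))
# lens rim by dark blob
g=a["color"][160:265,400:460]; cv2.imwrite("pics/l.png",np.hstack([cv2.resize(g[:,:,::-1],None,fx=5,fy=5,interpolation=2),cv2.resize(b["color"][145:215,210:280,::-1],(480,525),interpolation=2)]))
E
```

```text
chip [0.5863 0.0115 0.024 ] [0.5905 0.0147 0.024 ] [0.5865 0.0121 0.0197]
tip [0.5859 0.0653 0.1475] post [0.5854 0.0973 0.1674] [0.5852 0.0968 0.17  ]
free [array([0.4426, 0.3001, 0.057 ]), array([0.439 , 0.2348, 0.057 ])] hinge [array([0.5539, 0.2907, 0.035 ]), array([0.5501, 0.2273, 0.035 ])]
scene free [0.4431 0.2383 0.057 ] [0.4486 0.3008 0.057 ]
base [array([0.5605, 0.3053, 0.012 ]), array([0.5581, 0.2134, 0.012 ]), array([0.4327, 0.2212, 0.012 ])]
lens [ 0.6133 -0.299   0.038 ] [ 0.6123 -0.2958  0.038 ] tail [ 0.4619 -0.3154  0.046 ] [ 0.4751 -0.3058  0.046 ]
```

View pics/l.png

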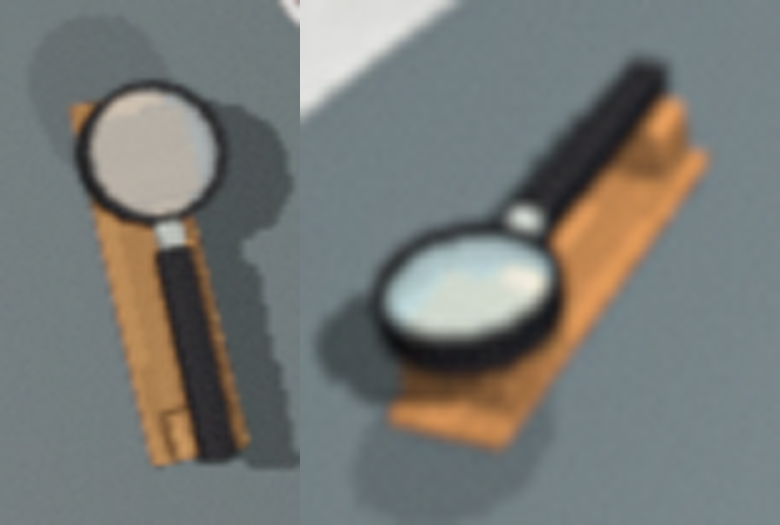

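The loupe has its lens at (430.4,190.1) and its tail at (443.5,251.5), with the handle pointing back toward the robot. Chip, post and tip distances match the given sizes: 85 mm and 53 mm. The treadle base centre is (0.497,0.263), so the pad is at about (0.467,0.266). Next I work out the moves.

```bash
cat >> h.py <<'E'
from scipy.spatial.transform import Rotation as Ro
def rot(s): q=s["ee_rot"]; return Ro.from_quat([q[1],q[2],q[3],q[0]])
def to(p):
    s=manip.sense(); return rot(s).inv().apply(np.array(p)-s["tcp_pos"])/.025
E
python3 - <<'E'
from h import *
np.set_printoptions(precision=4,suppress=True)
a=load("top0")
L=atz(a,(430.4,190.1),.045);t=atz(a,(443.5,251.5),.046);h=atz(a,(435.5,209.9),.046)
d=(L-t);d/=np.hypot(*d[:2]);print("lens",L,t,h,np.linalg.norm(L-t),np.linalg.norm(L-h),np.degrees(np.arctan2(d[1],d[0])), "grip",L-.08*d)
s=manip.sense();R=rot(s).as_matrix();x=R[:,0];print(R, np.degrees(np.arctan2(x[1],x[0])))
E
```

```text
lens [ 0.6122 -0.2968  0.045 ] [ 0.4607 -0.3239  0.046 ] [ 0.5627 -0.3076  0.046 ] 0.1539176538694202 0.05066259356255054 10.132951224448117 grip [ 0.5335 -0.3109  0.0455]
[[-0.9276  0.3735 -0.0008]
 [ 0.3735  0.9276 -0.0013]
 [ 0.0003 -0.0015 -1.    ]] 158.06887992192586
```

```bash
python3 -m pendant '[[0,0,0,0,0,-0.92],[0,0,0,0,0,-0.92],[0,0,0,0,0,-0.92],[0,0,0,0,0,-0.92],[0,0,0,0,0,-0.92],[0,0,0,0,0,-0.92],[0,0,0,0,0,-0.92]]' 1 40; python3 -c "
from h import *;print(to([.467,.266,.10]),manip.sense()['joints'])"
```

```text
clock: 0.68
tcp_pos: [0.2146, 0.5331, 0.2527]
ee_rot: [-0.0, -0.091, 0.996, -0.0]
contact_force: [0.2, 0.8, -0.4]
gripper_width: 0.009
gripper_force: 0.0
[ -7.98671543 -12.34051397   6.112257  ] [ 9.81692722e-01  1.81266583e-01  1.60762686e+00  2.29677142e-05
  1.35382169e+00 -7.72294405e-01]
```

```bash
python3 -m pendant '[[-0.6,-0.95,0.4,0,0,0],[-0.6,-0.95,0.4,0,0,0],[-0.6,-0.95,0.4,0,0,0],[-0.6,-0.95,0.4,0,0,0],[-0.6,-0.95,0.4,0,0,0],[-0.6,-0.95,0.4,0,0,0],[-0.6,-0.95,0.4,0,0,0],[-0.6,-0.95,0.4,0,0,0],[-0.6,-0.95,0.4,0,0,0],[-0.6,-0.95,0.4,0,0,0]]'; python3 -m pendant '[[-0.64,-0.95,0.6,0,0,0],[-0.64,-0.95,0.6,0,0,0],[-0.6,-0.94,0.6,0,0,0],[0,0,0,0,0,0],[0,0,0,0,0,0]]';python3 -c "
from h import *;print(to([.467,.266,.10]),manip.sense()['joints'],manip.sense()['contact_force'])
d=shot('wrist','w1');cv2.imwrite('pics/w1.png',d['color'][:,:,::-1]);print(proj(d,np.array([.467,.266,.05])))"
```

```text
clock: 1.52
tcp_pos: [0.4052, 0.3252, 0.1525]
ee_rot: [-0.0, -0.089, 0.996, -0.0]
contact_force: [0.7, 0.5, 0.4]
gripper_width: 0.003
gripper_force: 0.0
clock: 1.93
tcp_pos: [0.4634, 0.2636, 0.107]
ee_rot: [-0.001, -0.088, 0.996, -0.0]
contact_force: [-1.2, -0.4, -0.4]
gripper_width: 0.002
gripper_force: 0.0
[-0.15815132  0.07012634  0.27907371] [ 2.94287314e-01  2.73039165e-01  1.82181426e+00  1.21811186e-04
  1.04965804e+00 -1.45280595e+00] [-1.24111819 -0.40775025 -0.36675918]
[325.98440256 241.02227239]
```

View pics/w1.png

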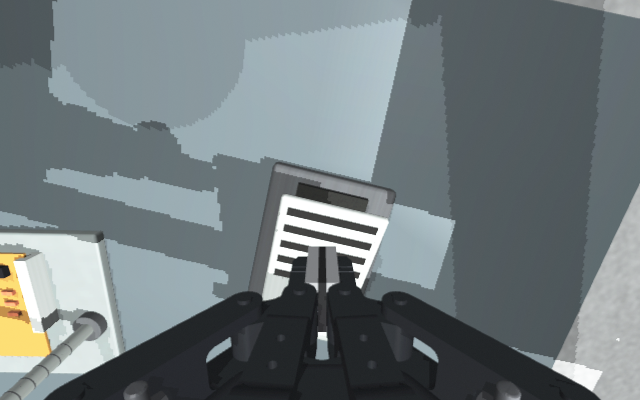

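The pedal is centred under the fingertips: its midline is at column 328 on row 241, as predicted (326,241). Now pressing.

```bash
python3 -m pendant '[[-0.15,0.07,0.5,0,0,0],[0,0,0.5,0,0,0],[0,0,0.4,0,0,0],[0,0,0.3,0,0,0],[0,0,0.2,0,0,0],[0,0,0.12,0,0,0],[0,0,0,0,0,0],[0,0,0,0,0,0]]'
```

```text
clock: 2.65
tcp_pos: [0.4659, 0.2679, 0.0578]
ee_rot: [-0.001, -0.09, 0.996, 0.0]
contact_force: [-5.2, -0.2, 7.9]
gripper_width: -0.004
gripper_force: 3.7
```

```bash
python3 -m pendant '[[0,0,0.08,0,0,0],[0,0,0.08,0,0,0],[0,0,0.08,0,0,0],[0,0,0,0,0,0],[0,0,0,0,0,0]]'
```

```text
clock: 3.07
tcp_pos: [0.466, 0.268, 0.0532]
ee_rot: [-0.001, -0.09, 0.996, 0.0]
contact_force: [-9.2, -1.7, 18.6]
gripper_width: 0.004
gripper_force: 9.6
```

```bash
python3 -m pendant '[[0,0,0.06,0,0,0],[0,0,0,0,0,0],[0,0,0,0,0,0],[0,0,0,0,0,0]]'; python3 -m pendant '[[0,0,-0.3,0,0,0],[0,0,-0.7,0,0,0],[0,0,-1,0,0,0],[0,0,-1,0,0,0],[0,0,-1,0,0,0],[0,0,-1,0,0,0],[0,0,-1,0,0,0],[0,0,-1,0,0,0],[0,0,0,0,0,0],[0,0,0,0,0,0]]' 0 ; python3 -c "
from h import *;print(to([.5335,-.3105,.16]),manip.sense()['contact_force'])"
```

```text
clock: 3.4
tcp_pos: [0.466, 0.268, 0.0528]
ee_rot: [-0.001, -0.09, 0.996, -0.0]
contact_force: [-13.6, -3.3, 30.4]
gripper_width: 0.003
gripper_force: 14.9
clock: 4.23
tcp_pos: [0.4677, 0.2678, 0.2268]
ee_rot: [0.002, -0.09, 0.996, 0.0]
contact_force: [-0.0, -0.8, -1.2]
gripper_width: 0.997
gripper_force: 0.0
[  1.55568879 -23.23252307   2.6574    ] [-0.02959667 -0.77831812 -1.15593433]
```

The force rose 12 N over 0.4 mm, so the stop was reached. Moving over to the loupe.

```bash
R='x'; python3 -m pendant '[[0.06,-0.97,0,0,0,0],[0.06,-0.97,0,0,0,0],[0.06,-0.97,0,0,0,0],[0.06,-0.97,0,0,0,0],[0.06,-0.97,0,0,0,0],[0.06,-0.97,0,0,0,0],[0.06,-0.97,0,0,0,0],[0.06,-0.97,0,0,0,0],[0.06,-0.97,0,0,0,0],[0.06,-0.97,0,0,0,0]]' >/dev/null; python3 -m pendant '[[0.06,-0.97,0,0,0,0],[0.06,-0.97,0,0,0,0],[0.06,-0.97,0,0,0,0],[0.06,-0.97,0,0,0,0],[0.06,-0.97,0,0,0,0],[0.06,-0.97,0,0,0,0],[0.06,-0.97,0,0,0,0],[0.06,-0.97,0,0,0,0],[0.06,-0.97,0,0,0,0],[0.06,-0.97,0,0,0,0]]';  python3 -m pendant '[[0.08,-0.96,0.5,0,0,0],[0.08,-0.96,0.7,0,0,0],[0.08,-0.96,0.7,0,0,0],[0.08,-0.96,0.7,0,0,0],[0,0,0,0,0,0],[0,0,0,0,0,0],[0,0,0,0,0,0]]'; python3 - <<'E'
from h import *
print(to([.5335,-.3105,.16]))
d=shot('wrist','w2');cv2.imwrite('pics/w2.png',d['color'][:,:,::-1])
print(proj(d,np.array([.5335,-.3105,.046])),proj(d,np.array([.6122,-.2968,.046])))
E
```

```text
clock: 5.9
tcp_pos: [0.523, -0.2157, 0.2231]
ee_rot: [-0.001, -0.09, 0.996, 0.001]
contact_force: [0.6, 0.2, -0.2]
gripper_width: 1.004
gripper_force: 0.0
clock: 6.48
tcp_pos: [0.5326, -0.3102, 0.1591]
ee_rot: [-0.001, -0.089, 0.996, 0.001]
contact_force: [0.2, 0.6, 0.6]
gripper_width: 1.001
gripper_force: 0.0
[-0.03316787 -0.01988996 -0.03786703]
[321.7903279  208.57998857] [321.1572204  298.39681592]
```

View pics/w2.png

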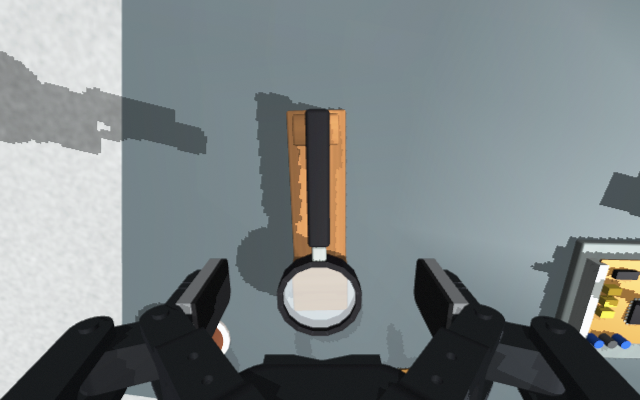

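The handle runs from (317.5,112) to (318,246), with the lens at (320,297). That is close to the prediction; I'll refine it.

```bash
python3 - <<'E'
from h import *
np.set_printoptions(precision=4,suppress=True)
d=load('w2')
L=atz(d,(319.5,298),.042);t=atz(d,(317.5,111),.046);h=atz(d,(318,246),.046)
v=(L-t)[:2];print(L,t,h,np.linalg.norm(v),np.linalg.norm((L-h)[:2]),np.degrees(np.arctan2(v[1],v[0])))
v/=np.linalg.norm(v);g=np.r_[L[:2]-.08*v,.035];print(g,to(g)); x=rot(manip.sense()).as_matrix()[:,0];print(np.degrees(np.arctan2(x[1],x[0])))
E
```

```text
[ 0.6146 -0.2978  0.042 ] [ 0.4626 -0.3264  0.046 ] [ 0.5651 -0.3079  0.046 ] 0.154738727460849 0.050557134278996545 10.661514581638572
[ 0.536  -0.3126  0.035 ] [-0.0995 -0.1248  5.0008]
-169.6951142862158
```

```bash
python3 -m pendant '[[-0.1,-0.12,0.5,0,0,0],[0,0,0.8,0,0,0],[0,0,0.8,0,0,0],[0,0,0.8,0,0,0],[0,0,0.8,0,0,0],[0,0,0.6,0,0,0],[0,0,0.45,0,0,0],[0,0,0,0,0,0],[0,0,0,0,0,0],[0,0,0,0,0,0]]';python3 -m pendant '[[0,0,0,0,0,0],[0,0,0,0,0,0],[0,0,0,0,0,0],[0,0,0,0,0,0],[0,0,0,0,0,0],[0,0,0,0,0,0],[0,0,0,0,0,0],[0,0,0,0,0,0]]' 1 60
```

```text
clock: 7.37
tcp_pos: [0.5369, -0.314, 0.0427]
ee_rot: [0.001, -0.09, 0.996, -0.001]
contact_force: [0.4, -1.5, -0.1]
gripper_width: 1.0
gripper_force: 0.0
clock: 8.03
tcp_pos: [0.5364, -0.3139, 0.042]
ee_rot: [0.0, -0.089, 0.996, -0.0]
contact_force: [-1.5, -0.4, 3.4]
gripper_width: 0.197
gripper_force: 58.9
```

```bash
python3 -m pendant '[[0,0,-0.3,0,0,0],[0,0,-0.6,0,0,0],[0,0,-0.8,0,0,0],[0,0,-0.8,0,0,0],[0,0,-0.8,0,0,0],[0,0,-0.8,0,0,0],[0,0,-0.3,0,0,0],[0,0,0,0,0,0],[0,0,0,0,0,0],[0,0,0,0,0,0]]'; python3 - <<'E'
from h import *
a=shot('top','t2');d=shot('wrist','w3')
x=cv2.resize(a["color"][150:270,370:490],(400,400),interpolation=2)
cv2.imwrite('pics/l2.png',np.hstack([x,cv2.resize(d["color"][80:380,170:470],(400,400),interpolation=2)])[:,:,::-1])
print(to([.5865-.6146+.5364,.012+.2978-.3139,.1515]))
E
```

```text
clock: 8.87
tcp_pos: [0.5353, -0.3129, 0.1499]
ee_rot: [-0.001, -0.089, 0.996, 0.001]
contact_force: [-0.4, -0.4, -1.7]
gripper_width: 0.199
gripper_force: 58.6
[-1.13847487 12.34812984 -0.04458958]
```

View pics/l2.png

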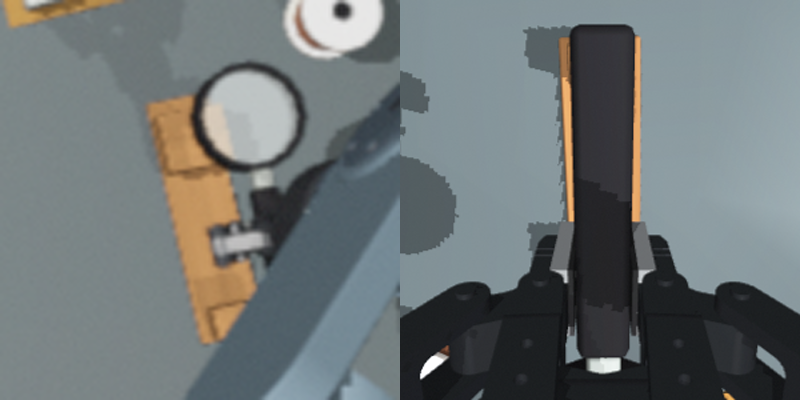

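The loupe is held straight in the gripper, with the lens at about (249,117) in the left crop. I'll carry it to just short of the stand.

```bash
python3 -m pendant '[[-0.1,0.5,0,0,0,0],[-0.1,1,0,0,0,0],[-0.1,1,0,0,0,0],[-0.1,1,0,0,0,0],[-0.1,1,0,0,0,0],[-0.1,1,0,0,0,0],[-0.1,1,0,0,0,0],[-0.1,1,0,0,0,0],[-0.1,1,0,0,0,0],[-0.1,0.8,0,0,0,0]]';python3 -m pendant '[[-0.1,0.7,0,0,0,0],[0,0.5,0,0,0,0],[0,0.4,0,0,0,0],[0,0.4,0,0,0,0],[0,0.2,0,0,0,0],[0,0,0,0,0,0],[0,0,0,0,0,0]]'; python3 - <<'E'
from h import *
a=shot('top','t3');b=shot('scene','s3')
x=cv2.resize(a["color"][150:250,250:350],(400,400),interpolation=2)
y=cv2.resize(b["color"][150:250,300:400],(400,400),interpolation=2)
cv2.imwrite('pics/l3.png',np.hstack([x,y])[:,:,::-1])
print(to([.5865-.6146+.5364,.012+.2978-.3139,.1515]))
E
```

```text
clock: 9.8
tcp_pos: [0.5181, -0.0776, 0.1508]
ee_rot: [-0.001, -0.09, 0.996, 0.001]
contact_force: [-0.1, 1.1, -0.7]
gripper_width: 0.201
gripper_force: 58.7
clock: 10.38
tcp_pos: [0.512, -0.0261, 0.1515]
ee_rot: [0.0, -0.09, 0.996, -0.0]
contact_force: [0.1, -0.0, -0.6]
gripper_width: 0.199
gripper_force: 58.7
[-0.00648215  0.91010653  0.00416116]
```

View pics/l3.png

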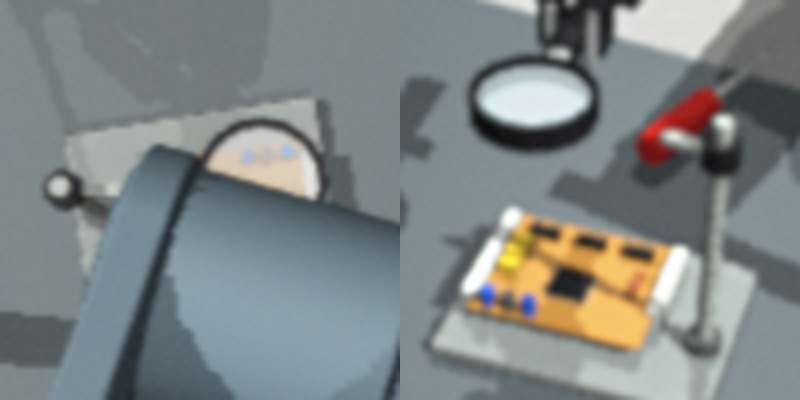

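The lens is held level-looking, with its silhouette centred at (534,102) in the right crop. In the top crop the visible rim arc peaks at (264,119) and its right edge is at about (326,182). Checking against the predicted position.

```bash
python3 - <<'E'
from h import *
np.set_printoptions(precision=4,suppress=True)
a=load('t3');b=load('s3')
S=lambda x,y:((x+.5)/4-.5+300,(y+.5)/4-.5+150)
T=lambda x,y:((x+.5)/4-.5+250,(y+.5)/4-.5+150)
s=manip.sense();E=s['tcp_pos']+[.6146-.5364,.3139-.2978,0.1475-.1515];print("expected",E,"px scene",proj(b,E),"meas",S(534.5,102))
rp=lambda d,p:[proj(d,p+.036*np.array([np.cos(t),np.sin(t),0])+[0,0,z]) for t in np.linspace(0,6.28,60) for z in(-.008,.008)]
r=np.array(rp(b,E));print("pred bbox scene",(r.min(0)-[300,150])*4,(r.max(0)-[300,150])*4)
r=np.array(rp(a,E));print("pred bbox top",(r.min(0)-[250,150])*4,(r.max(0)-[250,150])*4)
print("tri",tri([(b,S(534.5,102)),(a,T(260,185))]))
print("tip",tri([(load('top0'),((482.5)/4.8-.5+180,156.5/4.8-.5+165)),(b,S(664,139))]), "chip scene",atz(b,S(571,285),.024))
print("predicted tip scene",(proj(b,np.array([.586,.064,.1475]))-[300,150])*4)
E
```

```text
expected [ 0.5904 -0.0104  0.1476] px scene [333.2452 175.4001] meas (433.25, 175.125)
pred bbox scene [67.0534 53.2136] [199.0481 152.7921]
pred bbox top [191.9342 113.0083] [322.7814 244.8748]
tri [0.5645 0.0899 0.187 ]
tip [0.5678 0.1594 0.1822] chip scene [0.4778 0.2207 0.024 ]
predicted tip scene [259.9481 135.9073]
```

```bash
python3 -m pendant '[[-0.04,0.3,0.04,0,0,0],[0,0.3,0,0,0,0],[0,0.2,0,0,0,0],[0,0.1,0,0,0,0],[0,0,0,0,0,0],[0,0,0,0,0,0],[0,0,0,0,0,0],[0,0,0,0,0,0],[0,0,0,0,0,0]]'; python3 - <<'E'
from h import *
a=shot('top','t4');b=shot('scene','s4')
x=cv2.resize(a["color"][165:235,255:345],None,fx=4.4,fy=4.4,interpolation=2)
y=cv2.resize(b["color"][155:235,300:400],None,fx=4,fy=4,interpolation=2)[:308]
cv2.imwrite('pics/l4.png',np.hstack([x,y])[:,:,::-1])
print(to([.5865-.6146+.5364,.012+.2978-.3139,.1515]))
for z in(.143,.146,.149): print(z,(proj(b,np.array([.586,.064,z]))-[300,155])*4)
s=manip.sense();E=s['tcp_pos']+[.6146-.5364,.3139-.2978,-.004];print(E,[(proj(b,E+[0,0,z])-[300,155])*4 for z in(-.008,0,.008)])
E
```

```text
clock: 11.23
tcp_pos: [0.509, -0.0037, 0.1506]
ee_rot: [0.0, -0.089, 0.996, -0.0]
contact_force: [0.6, -0.5, -1.6]
gripper_width: 0.201
gripper_force: 58.7
[ 0.02852351 -0.01111946 -0.03811462]
0.143 [259.51981556 122.69870695]
0.146 [259.80500641 118.17651257]
0.149 [260.09155629 113.63276855]
[0.58715223 0.01240041 0.14654711] [array([172.38131161, 103.52479251]), array([172.58439667,  91.64157601]), array([172.79000904,  79.61047764])]
```

View pics/l4.png

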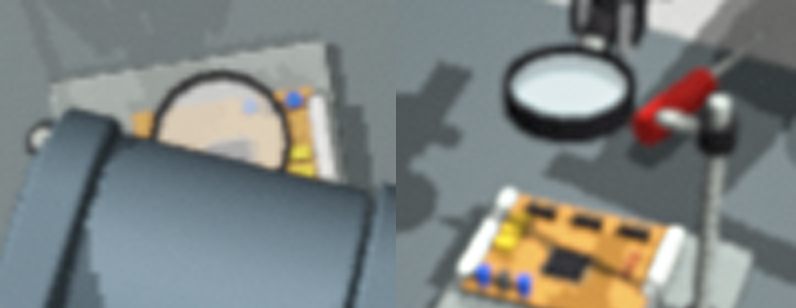

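The lens silhouette is centred at (173.5,91.5) within its crop against a predicted (172.6,91.6). The pointer tip at row 119 fits z ≈ 0.146, so the lens is within about 2 mm in every direction. Handing in.

```bash
python3 -c "
from bench import manip;print(manip.sign_off())"
```

```text
the job is handed in; nothing more can be done
None
```

I handed the job in at about 11 s on the robot's clock: the treadle was pressed to its stop and let go, and the loupe is held level over the chip at pointer height. The lens position is within about 2 mm by my camera estimates; the pedal's return was not checked in an image, and the hand-in gave no verdict.

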